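# Service and re-arm a rodent trap station

### The job

Service the rodent station on the pantry bench. Lift its cover off and stand it upright on the bench clear of the station, lay every lure block flat in a lure bay of its own (one block to a bay, any bay), and only then set the snap trap: draw the strike bow up and back until the trigger hook catches it, and let go without firing it. Then put the cover back and press it down until it sits level and fully home in the rim, with the trap still set underneath; leave the torch, bowl and cup alone.

Things in the scene. Friction and masses are not known exactly. Their poses are not given: they have to be found in the camera images.
- station: Black floor tray of the rodent station, fixed to the bench, left or right, turned up to 0.35 rad. Origin: centre of its underside; x front to rear, y left, z up. Plate 220 x 208 x 4 mm. A rim 22 mm high leans out 25 deg all round: inside 212 (x) x 200 (y) mm at the floor, 17 mm more at the top, guiding the cover in. The trap is fixed in the middle, two lure bays on each side of it.
- trap_front (a point): Front end of the trap's grey frame, top face, at station x -79, z 13 mm. The trap is 64 mm wide (y) and runs to x = +71 mm; frame 13 mm high; two teeth 23 mm high (10 x 12 mm) at x -58, y +-22 under the strike bar; two cheeks 38 mm high (20 x 6 mm) at x 8, y +-32 hold the bow's axle.
- axle (a point): Middle of the bow's axle, at station x 8, z 30 mm; it runs along y. On it, the bow has a heel with a cross pin, 28 mm long, straight up when the bow is shut, to the rear when the bow is upright. The pin pushes past the trigger hook between about 1.1 and 1.55 rad and snaps under it by 1.6 rad.
- bow (a joint): Angle of the sprung steel strike bow (rad): 0 = snapped shut, lying level to the front; grows as it is drawn up and back; stop at 1.85. Spring pulls to 0: 2.5 N at the strike bar when shut, 7 to 10 N drawn back. Let go past 1.6 it comes back to 1.53 and stays, set and nearly upright, top 101 mm over the bench; let go earlier it snaps shut. Fired, it can be set again.
- strike_bar (a point): Middle of the strike bar, free end of the U-shaped bow: round bar 10 mm thick, 48 mm long along station y, on two arms 8 mm thick at y +-24 (40 mm clear between). At angle q: station x = 8 - 66 cos q, z = 30 + 66 sin q mm. Can be pinched from above, one finger in front and one behind (free to 12 mm below the bar's centre when shut); it turns in the grip as it swings.
- trigger (a joint): Angle of the trigger (rad): 0 at rest and when the trap is set; grows as the treadle goes down, up to 0.25. With the trap set, about 1.5 N down on the treadle (0.1 rad) fires it. The bow pushes it to about 0.17 while being drawn past the hook.
- treadle (a point): Middle of the treadle's top: white plate 26 (x) x 30 (y) mm with a small bait cup, at station x -23, z 23 mm, under the shut bow.
- hook (a point): Top of the white trigger hook behind the axle, at station x 31, z 42 mm, 14 mm wide (y). It holds the bow's pin down when the trap is set.
- cover_grip (a point): Centre of the grip rib on the cover's top: 100 mm long (cover x), 20 mm wide (y), 26 mm high, standing on the top plate 110 mm above the cover's lower edge. This point is 124 mm above the lower edge; x and y are the cover's.
- cover_foot (a point): Centre of the cover's lower edge, z up. Loose black hood open below, 208 (x) x 196 (y) mm, 110 mm high without the rib, walls 3 mm, clear window on top, entry hole 60 x 55 mm at the foot of each x end; 0.3 to 0.5 kg. On, it stands on the station's floor inside the rim (edge 4 mm over the bench, 2 mm play), axes along the station's, either way round. It is on at the start.
- bay0 (a point): Centre of the floor (4 mm over the bench) of the front right lure bay, a shallow pan with grey lips, 78 (station x) x 40 (y) mm inside, lips 10 mm high and 3 mm thick on all sides (top 14 mm over the bench). Station x -40.5, y -68 mm.
- bay1 (a point): Centre of the floor (4 mm over the bench) of the front left lure bay, a shallow pan with grey lips, 78 (station x) x 40 (y) mm inside, lips 10 mm high and 3 mm thick on all sides (top 14 mm over the bench). Station x -40.5, y 68 mm.
- bay2 (a point): Centre of the floor (4 mm over the bench) of the rear right lure bay, a shallow pan with grey lips, 78 (station x) x 40 (y) mm inside, lips 10 mm high and 3 mm thick on all sides (top 14 mm over the bench). Station x 40.5, y -68 mm.
- bay3 (a point): Centre of the floor (4 mm over the bench) of the rear left lure bay, a shallow pan with grey lips, 78 (station x) x 40 (y) mm inside, lips 10 mm high and 3 mm thick on all sides (top 14 mm over the bench). Station x 40.5, y 68 mm.
- lure0_mid (a point): Centre of a tan grooved lure block 62 (x) x 32 (y) x 32 (z) mm, about 70 g, at the start on the bench on the sheet of paper on the other side from the station. Fits a bay with its length along station x. Two to four are present; an absent one reads None.
- lure1_mid (a point): Centre of a tan grooved lure block 62 (x) x 32 (y) x 32 (z) mm, about 70 g, at the start on the bench on the sheet of paper on the other side from the station. Fits a bay with its length along station x. Two to four are present; an absent one reads None.
- lure2_mid (a point): Centre of a tan grooved lure block 62 (x) x 32 (y) x 32 (z) mm, about 70 g, at the start on the bench on the sheet of paper on the other side from the station. Fits a bay with its length along station x. Two to four are present; an absent one reads None.
- lure3_mid (a point): Centre of a tan grooved lure block 62 (x) x 32 (y) x 32 (z) mm, about 70 g, at the start on the bench on the sheet of paper on the other side from the station. Fits a bay with its length along station x. Two to four are present; an absent one reads None.
- torch: Gas torch on an upright can 66 mm across, 166 mm high; origin under its centre. Bystander.
- bowl: White bowl 110 mm across, 50 mm high; origin under its centre. Bystander.
- cup: Blue cup 76 mm across, 80 mm high; origin under its centre. Bystander.
There are look-alikes about, which are no part of the job. Leave any blue or red look-alike of the part that bears lure1_mid alone. Leave any black look-alike of the part that bears lure3_mid alone.

How it is judged (in metres and radians):
On the way, in this order (a step that is already met when the one before it is completed fails the run):
1. the cover is off and stands upright on the bench clear of the station, let go (height (world z) of cover_foot below 0.006 m and angle between cover_foot's own z axis and vertical below 0.05 rad and horizontal distance between cover_foot and station above 0.2 m and contact force between the fingers and cover below 0.1 N), for 0.3 s.
2. every lure block present lies flat in a bay, let go ((horizontal distance between lure0_mid and bay0 below 0.02 m or horizontal distance between lure0_mid and bay1 below 0.02 m or horizontal distance between lure0_mid and bay2 below 0.02 m or horizontal distance between lure0_mid and bay3 below 0.02 m) and height (world z) of each of lure0_mid, lure1_mid, lure2_mid, lure3_mid below 0.0235 m and (horizontal distance between lure1_mid and bay0 below 0.02 m or horizontal distance between lure1_mid and bay1 below 0.02 m or horizontal distance between lure1_mid and bay2 below 0.02 m or horizontal distance between lure1_mid and bay3 below 0.02 m) and (horizontal distance between lure2_mid and bay0 below 0.02 m or horizontal distance between lure2_mid and bay1 below 0.02 m or horizontal distance between lure2_mid and bay2 below 0.02 m or horizontal distance between lure2_mid and bay3 below 0.02 m) and (horizontal distance between lure3_mid and bay0 below 0.02 m or horizontal distance between lure3_mid and bay1 below 0.02 m or horizontal distance between lure3_mid and bay2 below 0.02 m or horizontal distance between lure3_mid and bay3 below 0.02 m) and contact force between the fingers and lure0 below 0.1 N and contact force between the fingers and lure1 below 0.1 N and contact force between the fingers and lure2 below 0.1 N and contact force between the fingers and lure3 below 0.1 N), for 0.3 s.
3. the strike bow is hooked back on the trigger and stands by itself, untouched (value of joint bow between 1.48 and 1.6 rad and contact force between the fingers and bow below 0.1 N and contact force between the fingers and trigger below 0.1 N), for 0.5 s.
At the end, for the whole second after the job is handed in: Cover fully home on the station (lower edge within 3 mm of its floor, level within 0.025 rad, centred within 8 mm), at rest; bow held by the trigger (1.48 to 1.6 rad); every lure block present lies flat in a bay (within 20 mm of its centre, at most 3.5 mm high) (value of joint bow between 1.48 and 1.6 rad and (horizontal distance between lure0_mid and bay0 below 0.02 m or horizontal distance between lure0_mid and bay1 below 0.02 m or horizontal distance between lure0_mid and bay2 below 0.02 m or horizontal distance between lure0_mid and bay3 below 0.02 m) and height (world z) of each of lure0_mid, lure1_mid, lure2_mid, lure3_mid below 0.0235 m and (horizontal distance between lure1_mid and bay0 below 0.02 m or horizontal distance between lure1_mid and bay1 below 0.02 m or horizontal distance between lure1_mid and bay2 below 0.02 m or horizontal distance between lure1_mid and bay3 below 0.02 m) and (horizontal distance between lure2_mid and bay0 below 0.02 m or horizontal distance between lure2_mid and bay1 below 0.02 m or horizontal distance between lure2_mid and bay2 below 0.02 m or horizontal distance between lure2_mid and bay3 below 0.02 m) and (horizontal distance between lure3_mid and bay0 below 0.02 m or horizontal distance between lure3_mid and bay1 below 0.02 m or horizontal distance between lure3_mid and bay2 below 0.02 m or horizontal distance between lure3_mid and bay3 below 0.02 m) and z of cover_foot in the frame of station between 0.001 and 0.007 m and horizontal distance between cover_foot and station below 0.008 m and angle between cover_foot's own z axis and vertical below 0.025 rad and angle between the x axis of cover_foot and the x axis of station, either way round below 0.06 rad and linear speed of cover below 0.01 m/s); the robot touches nothing.
It fails at once if the torch is shoved or knocked over (distance of torch from where it was at the start of the episode above 0.04 m or angle between torch's own z axis and vertical above 0.5 rad).
It fails at once if the bowl is shoved or knocked over (distance of bowl from where it was at the start of the episode above 0.04 m or angle between bowl's own z axis and vertical above 0.5 rad).
It fails at once if the cup is shoved or knocked over (distance of cup from where it was at the start of the episode above 0.04 m or angle between cup's own z axis and vertical above 0.5 rad).
Of lure0, lure1, lure2, lure3 only 2 to 4 are there at a start; the rules pass over those that are not, and their reading is None.
At some moment in a run one of lure0, lure1, lure2, lure3 may be knocked a few centimetres aside while the robot is not near it.
Once in a run the grip may slacken for a moment while it holds something.
It also fails if it takes over 210 s, if anything falls off the work surface, if the arm or the gripper's body presses on something with over 40 N, if the wrist force passes 120 N, or if a joint passes its speed limit or range.

### The arm

A 6-joint arm with a two-finger parallel gripper is mounted at the origin on the work surface. World frame = base frame: x ahead of the robot, y to its left, z up, the work surface at z = 0. Lengths are in mm, angles in degrees, forces in N, time in s.
With the tool pointing down it reaches from about 300 to 850 mm from the base axis. Payload 4.2 kg.
Tool frame: the origin (TCP) lies between the finger pads; the fingertips stand 11 mm ahead of it and the grasp point (between the pads) lies 8 mm behind it (env.tips_ahead is the distance from the TCP to the fingertips, in mm); z points along the fingers, y is the line along which they close (so a half turn about z gives the same grasp; the last joint's range is limited). The gripper opens to 91 mm and grips with 3 to 60 N. Pads are 32 mm wide; open, the fingers measure 118 mm over their backs; the gripper's body (76 mm by 178 mm) begins 60 mm behind the grasp point.
Start: joints at [-78.266, 18.312, 89.639, -0, 72.044, -1.146], TCP at [128.176, -560.547, 224.976] pointing down, gripper open.
Joint ranges: [-177.97, 177.97], [-48.28, 115.42], [12.27, 149.76], [-77.06, 257.06], [2.81, 150.46], [-146.56, 146.56]. Speed limits (degrees/s): [147.25, 147.25, 180, 180, 180, 180].

### API

Orientations are given as [roll, pitch, yaw] about the fixed x, y, z axes, in that order (R = Rz(yaw) Ry(pitch) Rx(roll)).
In Python, from workcell import env, cams gives the robot as it stands.
- The arm moves only by the tool step_arm, never from a script. Its arguments are lists of equal length, an entry for each row: "linear": the shift along the tool's x, y, z in units of 30 cm (1.0 is 30 cm), a list of three; "turn": the turn about the tool's z in units of 360 degrees (1.0 is 360 degrees). In form: {"linear": [[tx, ty, tz], ...], "turn": [turn, ...]}. A call has 1 to 20 rows; each row is the pose to reach, as a shift and turn from the pose commanded when the call began, along the tool's axes at that moment, turning the shorter way round; what a row does not reach only later rows make up. A row lasts 1/8 s, in which the tool goes at most 62.5 mm and 10.7 degrees, less where a joint would pass 70% of its speed; a pose out of reach is approached as far as the arm can. A call with a number of a shift or a turn outside -1 to 1 is refused whole. A call with a gripper value outside its range is refused whole. "fingers" is the closure, from -1 (fully open) to 1 (shut), so that 0 is half open, set as the call begins (left out, the last holds). The fingers move at their own pace and stop on an object; "force" is the grip in N (left out, the last holds). Time passes only in rows, so rows that repeat a pose let the fingers close. It gives the time, the measured TCP pose, the force, the opening and the grip force at its end, in the units of the state.
- env.state(): the state, without advancing time (a new reading comes with each control period).
- cams.grab_frame(name): name is "scene" or "top" or "wrist"; returns a dict with "color" (420x560x3 uint8, blue, green, red), "fx", "fy", "cx", "cy" (pixels), "extrinsics" (4x4, takes a point from camera to world coordinates); the wrist camera has in their place "tool_from_camera" (4x4, takes a point from camera to tool coordinates, whose origin is the TCP and whose axes are the flange's). Camera axes: x right, y down, z forward; pixel columns grow to the right and rows downward; lengths in mm; the calibration is good to about 2 mm. A picture is of the moment at which its call begins: read the wrist's pose just before it. There is no depth.
- env.job_done(): hands the job in; it is judged then, once.
The state is a dict: "time_s": time; "qpos": joint angles; "qvel": joint speeds; "effort": joint torques, N m; "ee_pos": TCP position; "ee_rot": TCP orientation; "force": force on the tool from outside, world axes, zero at the start; "torque": the same for the moment, N m; "gripper_width": finger opening in mm; "gripper_force": force on a finger pad.
Only numpy, scipy, OpenCV 4.12 (cv2) and the standard library are available. Lean on these libraries where they do the work, as an engineer would, in place of code of your own. Each camera call takes 0.05 s, during which the arm holds its last target. There are 200 camera calls.

## Working session

There is one attempt and no reset: what is moved stays moved. The work goes in short steps, Python scripts to look and compute and a tool call to move; the robot and the scene stay as the last step left them, time stands still between calls to the robot, and variables do not carry over. Pictures are saved under pics/ and viewed, at most 14 in all, crops included, and the job is handed in when it is done.

Besides the shell and the picture viewer there is one more tool, called after "Call:" as name([rows], argument=value, ...), one row to a line, values as JSON. step_arm: Moves the arm, as the interface text tells. Its arguments: {"type":"object","properties":{"linear":{"type":"array"},"turn":{"type":"array"},"fingers":{"type":"number"},"force":{"type":"number"}},"required":["linear","turn"]}

```bash
ls; mkdir -p pics; python3 - <<'E'
from workcell import env, cams
import cv2,numpy as np
print(env.state())
for n in ("scene","top","wrist"):
    f=cams.grab_frame(n); cv2.imwrite(f"pics/{n}0.png",f["color"])
    print(n,f["fx"],f["fy"],f["cx"],f["cy"]); print(f.get("extrinsics",f.get("tool_from_camera")))
E
```

```text
pics
{'time_s': 0.0, 'qpos': array([-7.82644227e+01,  1.83515625e+01,  8.97072539e+01, -1.60261717e-03,
        7.20431665e+01, -1.14729041e+00]), 'qvel': array([-0.05082712,  0.02414153,  0.09681221, -0.0023525 , -0.08863609,
        0.04970727]), 'effort': array([ 1.48812996e-03, -4.12459874e+01, -2.31974065e+01,  7.29461946e-02,
        4.56082437e-02, -1.34655043e-04]), 'ee_pos': array([ 128.08033005, -560.05064911,  224.11530553]), 'ee_rot': array([-1.79898007e+02, -5.18603482e-04,  1.28833627e+01]), 'force': array([0.5444251 , 0.19241071, 0.11122107]), 'torque': array([0.02438437, 0.00332819, 0.03615836]), 'gripper_force': 0.0, 'gripper_width': 91.05673704032681}
scene 399.4414721892882 399.4414721892882 282.8228486169166 207.52038453663042
[[ 7.35922809e-01  5.24595114e-01 -4.28039233e-01  1.05147712e+03]
 [ 6.76852680e-01 -5.85866884e-01  4.45679756e-01 -6.09720541e+02]
 [-1.69725891e-02 -6.17705400e-01 -7.86226412e-01  1.04204139e+03]
 [ 0.00000000e+00  0.00000000e+00  0.00000000e+00  1.00000000e+00]]
top 545.5740509757719 545.5740509757719 279.6078667713563 204.57559452750112
[[ 7.28784453e-03 -9.90828225e-01  1.34930782e-01  3.70117800e+02]
 [-9.99728658e-01 -1.02048766e-02 -2.09397198e-02 -5.49807075e+01]
 [ 2.21246174e-02 -1.34741564e-01 -9.90633743e-01  1.39581723e+03]
 [ 0.00000000e+00  0.00000000e+00  0.00000000e+00  1.00000000e+00]]
wrist 328.1140058178225 328.1140058178225 277.7551211142008 205.78743308140537
[[-1.10097480e-04 -9.57758280e-01 -2.87574452e-01  8.25201782e+01]
 [ 9.99999991e-01 -1.26601769e-04  3.87948686e-05 -6.00433902e-01]
 [-7.35635409e-05 -2.87574445e-01  9.57758285e-01 -1.60076879e+02]
 [ 0.00000000e+00  0.00000000e+00  0.00000000e+00  1.00000000e+00]]
```

View pics/top0.png

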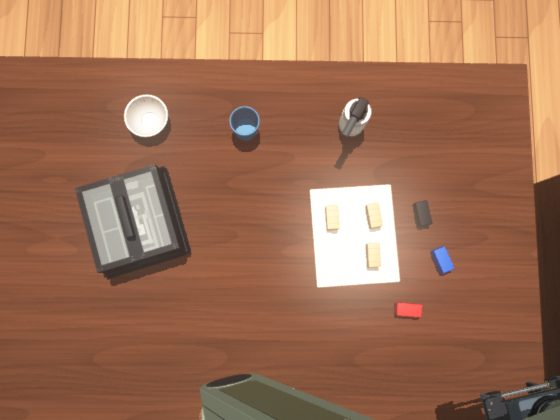

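View pics/scene0.png

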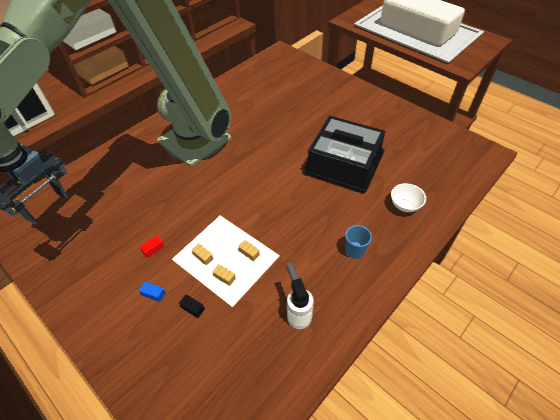

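Top view: station on the left, cover rib around (127,209); three tan blocks on the paper near (333,217), (375,215) and (374,255). The black, blue and red look-alikes lie right of and below the paper; the bowl is at (147,116), the cup (245,124), the torch (354,117).

```bash
cat > h.py <<'E'
from workcell import env, cams
import cv2,numpy as np
from scipy.spatial.transform import Rotation as Ro
def frame(n):
    s=env.state(); f=cams.grab_frame(n); T=np.eye(4)
    if n=="wrist":
        T[:3,:3]=Ro.from_euler("xyz",s["ee_rot"],degrees=True).as_matrix(); T[:3,3]=s["ee_pos"]
        f["T"]=T@f["tool_from_camera"]
    else: f["T"]=f["extrinsics"]
    return f
def plane(f,uv,z):
    uv=np.atleast_2d(uv).astype(float)
    d=np.c_[(uv[:,0]-f["cx"])/f["fx"],(uv[:,1]-f["cy"])/f["fy"],np.ones(len(uv))]@f["T"][:3,:3].T
    o=f["T"][:3,3]; return (o+d*((z-o[2])/d[:,2])[:,None])[:,:2]
def proj(f,p):
    p=np.atleast_2d(p).astype(float); c=(p-f["T"][:3,3])@f["T"][:3,:3]
    return np.c_[c[:,0]/c[:,2]*f["fx"]+f["cx"],c[:,1]/c[:,2]*f["fy"]+f["cy"]]
def blobs(m,amin):
    cs,_=cv2.findContours(m.astype(np.uint8),cv2.RETR_EXTERNAL,cv2.CHAIN_APPROX_NONE)
    return [c for c in cs if cv2.contourArea(c)>amin]
def tan(f):
    h=cv2.cvtColor(f["color"],cv2.COLOR_BGR2HSV); return cv2.inRange(h,(12,70,120),(30,255,255))
def go(x=None,y=None,z=None,yaw=None):
    "shift/turn in move units from measured pose"
    s=env.state(); p=s["ee_pos"]; t=np.array([p[0] if x is None else x,p[1] if y is None else y,p[2] if z is None else z])
    R=Ro.from_euler("xyz",s["ee_rot"],degrees=True).as_matrix(); y0=s["ee_rot"][2]
    a=0 if yaw is None else (yaw-y0+180)%360-180
    d=R.T@(t-p); print("pose",p.round(1),s["ee_rot"].round(2),"lin",(d/300).round(4),"turn",round(-a/360,4),"rows",round(max(np.linalg.norm(d)/62.5,abs(a)/10.7),1),"w",round(s["gripper_width"],1),"F",s["force"].round(1),"t",s["time_s"])
E
python3 - <<'E'
from h import *
f=frame("top")
m=tan(f); 
for c in blobs(m,60):
    (u,v),wh,a=cv2.minAreaRect(c)
    if 300<u<400 and 180<v<290:
        b=plane(f,cv2.boxPoints(((u,v),wh,a)),32); print((u,v),wh,a,plane(f,(u,v),25),b.round(0).tolist())
print("rib",plane(f,(127,209),136),plane(f,[(119,190),(133,237)],140))
c=f["color"][150:290,60:210]; cv2.imwrite("pics/st.png",cv2.resize(c,None,fx=5,fy=4.2,interpolation=cv2.INTER_CUBIC)*1)
cv2.imwrite("pics/st.png",np.clip(cv2.resize(c,(750,600*150//150),interpolation=cv2.INTER_CUBIC).astype(float)*1.8,0,255).astype(np.uint8))
E
```

```text
rib [[527.74339453 271.51572176]] [[571.41367313 290.88832615]
 [462.73113817 253.91867025]]
```

View pics/st.png

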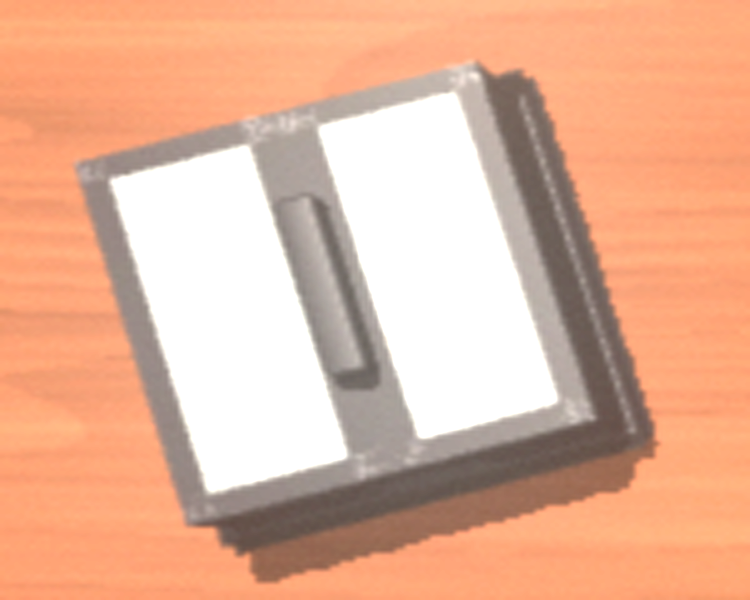

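The magnified top view shows the cover's top plate, with corners at crop pixels (78,165), (475,63), (595,420) and (190,522), and the rib along the station's x axis.

```bash
python3 - <<'E'
from h import *
f=frame("top")
C=np.array([(78,165),(475,63),(595,420),(190,522)])/[5,600/140]+[60,150]
P=plane(f,C,114); print(P.round(1).tolist(),P.mean(0))
def ang(a,b): d=b-a; return np.degrees(np.arctan2(d[1],d[0]))
print("x axis",ang(P[3],P[0]),ang(P[2],P[1]),"y",ang(P[1],P[0])-90,ang(P[2],P[3])-90,[np.linalg.norm(P[i]-P[i-1]).round(1) for i in range(4)])
print("hsv",cv2.cvtColor(f["color"],cv2.COLOR_BGR2HSV)[[217,215,255,230],[333,375,374,350]])
h=cv2.cvtColor(f["color"],cv2.COLOR_BGR2HSV)
m=np.zeros(h.shape[:2],np.uint8); m[190:280,316:394]=(h[190:280,316:394,1]>70)
for c in blobs(m,60):
    r=cv2.minAreaRect(c); b=plane(f,cv2.boxPoints(r),32); print(r[0],plane(f,r[0],25),b.round(0).tolist())
go(527,273,None,13)
E
```

```text
[[578.1, 400.1], [637.6, 215.7], [439.9, 152.3], [383.3, 337.4]] [509.69365145 276.35776014]
x axis 17.828821186811087 17.764159449782756 y 17.882953147299716 17.00528623604015 [np.float64(204.6), np.float64(193.8), np.float64(207.6), np.float64(193.5)]
hsv [[ 24  48 254]
 [ 23  57 254]
 [ 23  58 253]
 [  0   0 255]]
pose [ 128.2 -560.3  224.6] [-179.96   -0.     12.88] lin [ 1.9153e+00 -2.4115e+00  1.8000e-03] turn -0.0003 rows 14.8 w 91.2 F [-0.1  0.3  0.1] t 0.25
```

Call:
step_arm([
  [0.98, -0.66, -0.15],
  [0.98, -0.66, -0.15],
  [0.98, -0.66, -0.15],
  [0.98, -0.66, -0.15],
  [0.98, -0.66, -0.15],
  [0.98, -0.66, -0.15],
  [0.98, -0.66, -0.15],
  [0.98, -0.66, -0.15],
  [0.98, -0.66, -0.15],
], turn=[-0.0134, -0.0134, -0.0134, -0.0134, -0.0134, -0.0134, -0.0134, -0.0134, -0.0134])

```text
time_s: 1.38
ee_pos: [369.8, -302.8, 269.7]
ee_rot: [-180.0, 0.0, 17.6]
force: [0.7, -0.1, 0.2]
gripper_width: 91.2
gripper_force: 0.0
```

```bash
python3 - <<'E'
from h import *
go(510,276,270,17.7)
go(430,0,270,17.7)
E
```

```text
pose [ 369.8 -302.8  269.7] [-1.7998e+02  4.0000e-02  1.7600e+01] lin [ 1.0290e+00 -1.6976e+00 -1.4000e-03] turn -0.0003 rows 9.5 w 91.2 F [ 0.7 -0.1  0.2] t 1.375
pose [ 369.8 -302.8  269.7] [-1.7998e+02  4.0000e-02  1.7600e+01] lin [ 0.4966 -0.9013 -0.0012] turn -0.0003 rows 4.9 w 91.2 F [ 0.7 -0.1  0.2] t 1.375
```

Call:
step_arm([
  [0.515, -0.849, 0],
  [0.515, -0.849, 0],
  [0.515, -0.849, 0],
  [0.515, -0.849, 0],
  [0.515, -0.849, 0],
  [0.515, -0.849, 0],
  [0.515, -0.849, 0],
], turn=[0, 0, 0, 0, 0, 0, 0])

```text
time_s: 2.25
ee_pos: [440.2, -13.5, 269.7]
ee_rot: [180.0, 0.0, 17.6]
force: [-0.3, 0.9, 0.5]
gripper_width: 91.3
gripper_force: 0.0
```

Call:
step_arm([
  [0.515, -0.849, 0],
  [0.515, -0.849, 0],
  [0.515, -0.849, 0],
  [0.515, -0.849, 0],
  [0.515, -0.849, 0],
  [0.515, -0.849, 0],
  [0.515, -0.849, 0],
  [0.515, -0.849, 0],
], turn=[0, 0, 0, 0, 0, 0, 0, 0])

```text
time_s: 3.25
ee_pos: [510.3, 275.2, 270.2]
ee_rot: [180.0, 0.0, 17.6]
force: [-0.6, -0.4, -0.2]
gripper_width: 91.5
gripper_force: 0.0
```

```bash
python3 - <<'E'
from h import *
go(510,276,270,17.7)
f=frame("wrist"); cv2.imwrite("pics/w1.png",np.clip(f["color"].astype(float)*1.8,0,255).astype(np.uint8)); np.save("w1T.npy",f["T"])
E
```

```text
pose [510.3 275.2 270.2] [179.97   0.    17.55] lin [-0.0001 -0.0029  0.0006] turn -0.0004 rows 0.0 w 91.5 F [-0.6 -0.4 -0.2] t 3.25
```

View pics/w1.png

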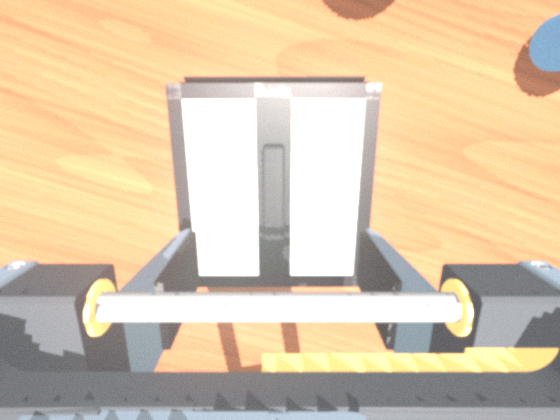

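The wrist view shows the cover square with the tool, its rib at columns 262–284 and rows 146–228, windows either side.

```bash
python3 - <<'E'
from h import *
f=frame("wrist")
g=cv2.cvtColor(f["color"],cv2.COLOR_BGR2GRAY)
print(g[180,165:385:1].tolist())
P=plane(f,[(262,187),(284,187)],140); print(P, P.mean(0))
P=plane(f,[(168,88),(382,88)],114); print(P,P.mean(0),np.degrees(np.arctan2(*(P[0]-P[1])[::-1]))-90)
print(proj(f,[[510,276,140],[510,276,114]]))
E
```

```text
[139, 137, 138, 140, 139, 139, 140, 136, 135, 117, 103, 94, 93, 92, 92, 92, 89, 92, 94, 94, 94, 97, 111, 150, 183, 203, 206, 210, 212, 210, 210, 210, 210, 212, 213, 209, 213, 214, 216, 222, 230, 233, 231, 227, 219, 215, 214, 215, 215, 215, 215, 216, 215, 215, 214, 214, 215, 215, 213, 215, 214, 215, 216, 216, 216, 215, 218, 216, 215, 215, 216, 217, 222, 231, 234, 233, 226, 220, 217, 217, 218, 223, 229, 233, 235, 236, 237, 238, 241, 242, 239, 225, 177, 125, 108, 107, 100, 96, 93, 99, 102, 106, 104, 104, 103, 107, 106, 106, 103, 106, 108, 106, 108, 105, 109, 109, 105, 103, 98, 94, 98, 103, 104, 104, 110, 140, 196, 231, 241, 242, 242, 241, 239, 237, 236, 236, 235, 231, 224, 219, 218, 217, 217, 221, 228, 235, 232, 227, 220, 218, 218, 216, 216, 215, 215, 217, 216, 217, 216, 217, 216, 217, 217, 215, 216, 217, 217, 215, 216, 215, 217, 215, 217, 216, 216, 217, 224, 230, 234, 233, 228, 220, 217, 215, 214, 213, 213, 213, 212, 213, 212, 214, 212, 200, 174, 134, 103, 95, 94, 95, 92, 93, 93, 96, 94, 90, 93, 96, 109, 128, 142, 142, 145, 147, 147, 150, 150, 151, 150, 147]
[[518.37350181 293.49279888]
 [524.39916709 274.44100837]] [521.38633445 283.96690363]
[[574.72665152 400.89232508]
 [633.3986523  215.48993431]] [604.06265191 308.19112969] 17.560372651711873
[[277.58322618 201.04208604]
 [277.58173497 193.89814765]]
```

Call:
step_arm([
  [-0.0066, -0.01, 0.2],
  [-0.0066, -0.01, 0.35],
  [-0.0066, -0.01, 0.42],
  [-0.0066, -0.01, 0.45],
  [-0.0066, -0.01, 0.473],
  [-0.0066, -0.01, 0.473],
  [-0.0066, -0.01, 0.473],
], turn=[0, 0, 0, 0, 0, 0, 0])

```text
time_s: 4.22
ee_pos: [507.8, 279.7, 128.9]
ee_rot: [-180.0, -0.1, 17.7]
force: [-0.1, 0.0, -1.2]
gripper_width: 91.3
gripper_force: 0.0
```

Call:
step_arm([
  [0, 0, 0],
  [0, 0, 0],
  [0, 0, 0],
  [0, 0, 0],
  [0, 0, 0],
  [0, 0, 0],
  [0, 0, 0],
  [0, 0, 0],
], turn=[0, 0, 0, 0, 0, 0, 0, 0], fingers=1, force=40)

```text
time_s: 5.22
ee_pos: [507.4, 279.3, 128.0]
ee_rot: [180.0, 0.0, 17.7]
force: [0.3, -1.2, -1.4]
gripper_width: 19.7
gripper_force: 40.0
```

Call:
step_arm([
  [0, 0, -0.03],
  [0, 0, -0.07],
  [0, 0, -0.15],
  [0, 0, -0.25],
  [0, 0, -0.35],
  [0, 0, -0.35],
  [0, 0, -0.35],
], turn=[0, 0, 0, 0, 0, 0, 0], force=60)

```text
time_s: 6.1
ee_pos: [506.5, 279.1, 231.9]
ee_rot: [180.0, 0.1, 17.7]
force: [0.5, 0.6, -4.1]
gripper_width: 19.9
gripper_force: 60.0
```

```bash
python3 - <<'E'
from h import *
go(350,10,None,0)
print(env.state()["gripper_force"])
E
```

```text
pose [506.5 279.1 231.9] [1.7998e+02 1.3000e-01 1.7710e+01] lin [-0.7699  0.696   0.002 ] turn 0.0492 rows 5.0 w 19.9 F [ 0.5  0.6 -4.1] t 6.1
59.9983012676239
```

Call:
step_arm([
  [-0.05, 0.046, 0],
  [-0.13, 0.118, 0],
  [-0.23, 0.209, 0],
  [-0.33, 0.3, 0],
  [-0.43, 0.39, 0],
  [-0.53, 0.482, 0],
  [-0.63, 0.573, 0],
  [-0.71, 0.645, 0],
  [-0.755, 0.682, 0],
  [-0.77, 0.696, 0],
  [-0.77, 0.696, 0],
  [-0.77, 0.696, 0],
], turn=[0.002, 0.007, 0.014, 0.021, 0.028, 0.035, 0.041, 0.046, 0.049, 0.0492, 0.0492, 0.0492])

```text
time_s: 7.6
ee_pos: [351.1, 10.8, 232.8]
ee_rot: [-180.0, 0.0, 0.0]
force: [0.0, 0.1, -4.4]
gripper_width: 19.8
gripper_force: 60.0
```

```bash
python3 - <<'E'
from h import *
go(350,10,125,0)
f=frame("scene"); cv2.imwrite("pics/s1.png",f["color"])
E
```

```text
pose [351.1  10.8 232.8] [-1.7999e+02  2.0000e-02  4.0000e-02] lin [-0.0034  0.0028  0.3593] turn 0.0001 rows 1.7 w 19.8 F [ 0.   0.1 -4.4] t 7.6
```

View pics/s1.png

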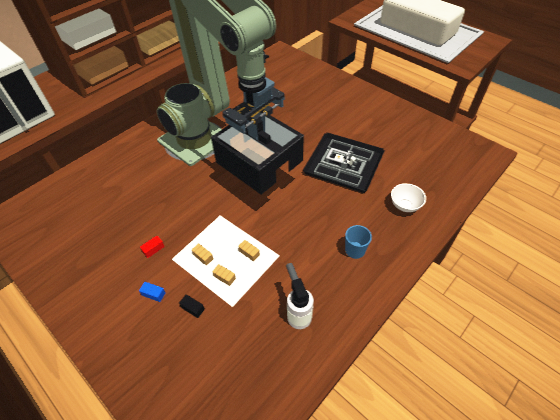

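The scene view shows the cover in the grip, level over clear bench at (258,150), and the station tray open at (344,160).

Call:
step_arm([
  [0, 0, 0.08],
  [0, 0, 0.18],
  [0, 0, 0.27],
  [0, 0, 0.32],
  [0, 0, 0.34],
  [0, 0, 0.35],
  [0, 0, 0.357],
  [0, 0, 0.362],
  [0, 0, 0.362],
], turn=[0, 0, 0, 0, 0, 0, 0, 0, 0])

```text
time_s: 8.78
ee_pos: [350.9, 10.3, 124.6]
ee_rot: [180.0, -0.0, -0.0]
force: [-0.4, -0.1, -4.2]
gripper_width: 19.6
gripper_force: 60.0
```

Call:
step_arm([
  [0, 0, 0.003],
  [0, 0, 0.005],
  [0, 0, 0.005],
], turn=[0, 0, 0])

```text
time_s: 9.15
ee_pos: [351.1, 10.3, 123.9]
ee_rot: [180.0, -0.1, -0.0]
force: [-3.0, -0.1, 7.1]
gripper_width: 19.5
gripper_force: 60.0
```

Call:
step_arm([
  [0, 0, 0],
  [0, 0, 0],
  [0, 0, 0],
  [0, 0, 0],
  [0, 0, -0.02],
  [0, 0, -0.1],
  [0, 0, -0.3],
  [0, 0, -0.5],
  [0, 0, -0.5],
  [0, 0, -0.5],
], turn=[0, 0, 0, 0, 0, 0, 0, 0, 0, 0], fingers=-1)

```text
time_s: 10.4
ee_pos: [350.2, 10.4, 272.6]
ee_rot: [180.0, 0.0, -0.0]
force: [-0.3, 0.8, -0.6]
gripper_width: 91.2
gripper_force: 0.0
```

```bash
python3 - <<'E'
from h import *
f=frame("top")
h=cv2.cvtColor(f["color"],cv2.COLOR_BGR2HSV)
m=np.zeros(h.shape[:2],np.uint8); m[180:300,306:404]=(h[180:300,306:404,1]>30)
for c in blobs(m,60):
    r=cv2.minAreaRect(c); b=plane(f,cv2.boxPoints(r),32); print(r,plane(f,r[0],25),b.round(0).tolist())
c=f["color"][140:300,60:210]; cv2.imwrite("pics/st2.png",np.clip(cv2.resize(c,None,fx=3.75,fy=3.75,interpolation=cv2.INTER_CUBIC).astype(float)*1.8,0,255).astype(np.uint8))
print(cv2.imwrite("pics/top2.png",f["color"]))
go(480,-150,260,0)
E
```

```text
((354.4999694824219, 239.49996948242188), (96.99998474121094, 118.99998474121094), -0.0) [[ 469.8849001 -273.5303288]] [[321.0, -151.0], [620.0, -150.0], [622.0, -398.0], [323.0, -391.0]]
True
pose [349.8  10.3 271.9] [ 1.8e+02  1.3e-01 -1.0e-02] lin [0.4341 0.5344 0.0386] turn -0.0 rows 3.3 w 91.0 F [-0.3 -0.1 -0.9] t 10.45
```

View pics/top2.png

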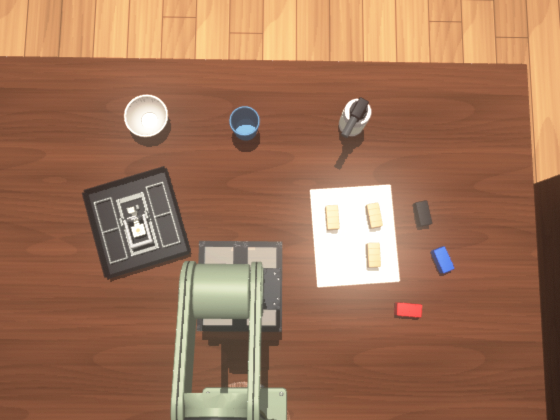

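The top view shows the cover standing at about (240,287), clear of the tray (136,223). The blocks are unmoved on the paper.

Call:
step_arm([
  [0.467, 0.833, -0.1],
  [0.467, 0.833, -0.1],
  [0.467, 0.833, -0.1],
  [0.467, 0.833, -0.1],
  [0.467, 0.833, -0.1],
  [0.467, 0.833, -0.1],
  [0.467, 0.833, -0.1],
  [0.467, 0.833, -0.1],
], turn=[0, 0, 0, 0, 0, 0, 0, 0])

```text
time_s: 11.45
ee_pos: [490.1, -238.4, 302.5]
ee_rot: [-180.0, 0.1, 0.1]
force: [0.1, -0.5, 0.1]
gripper_width: 90.8
gripper_force: 0.0
```

```bash
cat >> h.py <<'E'
def lures(f,box):
    u0,u1,v0,v1=box; h=cv2.cvtColor(f["color"],cv2.COLOR_BGR2HSV); m=np.zeros(h.shape[:2],np.uint8)
    s=h[v0:v1,u0:u1]; m[v0:v1,u0:u1]=((s[...,1]>35)&(s[...,0]>15)&(s[...,0]<35)&(s[...,2]>110))
    m=cv2.morphologyEx(m,cv2.MORPH_CLOSE,np.ones((5,5)))
    for c in blobs(m,60):
        P=plane(f,c[:,0].astype(float),32).astype(np.float32); r=cv2.minAreaRect(P); b=cv2.boxPoints(r); e=b[1]-b[0],b[2]-b[1]
        l=max(e,key=np.linalg.norm); a=(np.degrees(np.arctan2(l[1],l[0]))+90)%180-90
        (u,v),_,_=cv2.minAreaRect(c); print("lure px",round(u),round(v),"c@32",np.round(r[0],1),"size",np.round(r[1],1),"long dir",round(float(a),1))
E
python3 - <<'E'
from h import *
go(490,-240,300,0)
f=frame("wrist"); cv2.imwrite("pics/w2.png",f["color"]); lures(f,(0,560,0,270))
f=frame("top"); lures(f,(318,390,190,280))
E
```

```text
pose [ 490.1 -238.4  302.5] [-1.7996e+02  6.0000e-02  6.0000e-02] lin [-0.0004  0.0055  0.0085] turn 0.0002 rows 0.0 w 90.8 F [ 0.1 -0.5  0.1] t 11.45
lure px 98 255 c@32 [369.   20.5] size [47.9 35.7] long dir 49.9
lure px 335 211 c@32 [ 434.5 -316.8] size [69.7 36.8] long dir 1.6
lure px 261 144 c@32 [ 525.2 -215.7] size [64.5 33.6] long dir 4.5
lure px 342 140 c@32 [ 531.1 -320.1] size [65.2 36.8] long dir 10.2
lure px 361 261 c@32 [ 416. -288.] size [89.5 96. ] long dir -89.6
lure px 353 238 c@32 [ 473.6 -268.7] size [122.  267.8] long dir -31.2
```

View pics/w2.png

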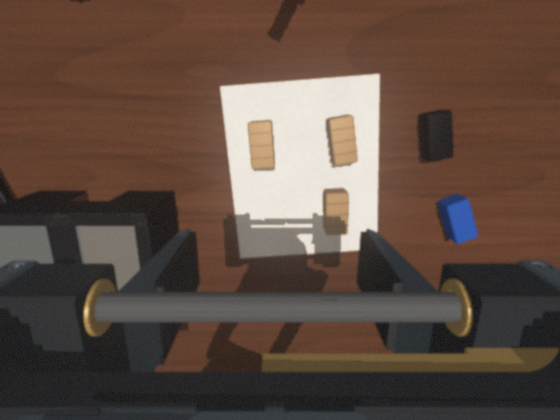

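The wrist view shows the three tan blocks at (261,144), (342,140) and (336,211), with black and blue look-alikes off the paper to the right.

Call:
step_arm([
  [0.117, -0.075, 0.15],
  [0.117, -0.075, 0.35],
  [0.117, -0.075, 0.55],
  [0.117, -0.075, 0.75],
  [0.117, -0.075, 0.86],
  [0.117, -0.075, 0.9],
  [0.117, -0.075, 0.925],
  [0.117, -0.075, 0.925],
  [0.117, -0.075, 0.925],
], turn=[-0.0125, -0.0125, -0.0125, -0.0125, -0.0125, -0.0125, -0.0125, -0.0125, -0.0125])

```text
time_s: 12.68
ee_pos: [526.8, -217.5, 26.8]
ee_rot: [179.9, -0.1, 4.5]
force: [-0.4, -0.1, -0.0]
gripper_width: 91.0
gripper_force: 0.0
```

Call:
step_arm([
  [0, 0, 0],
  [0, 0, 0],
  [0, 0, 0],
  [0, 0, 0],
  [0, 0, 0],
  [0, 0, 0],
  [0, 0, 0],
  [0, 0, -0.1],
  [0, 0, -0.25],
  [0, 0, -0.4],
  [0, 0, -0.4],
  [0, 0, -0.4],
], turn=[0, 0, 0, 0, 0, 0, 0, 0, 0, 0, 0, 0], fingers=1, force=25)

```text
time_s: 14.18
ee_pos: [525.2, -216.8, 144.7]
ee_rot: [-180.0, 0.1, 4.5]
force: [-0.5, 0.4, -1.5]
gripper_width: 31.8
gripper_force: 25.0
```

```bash
python3 - <<'E'
from h import *
print(env.state()["gripper_force"])
go(507.5,278,240,17.6)
E
```

```text
24.999901056289673
pose [ 525.2 -216.8  144.7] [-1.7996e+02  8.0000e-02  4.4900e+00] lin [ 0.0701 -1.649  -0.3168] turn -0.0364 rows 8.1 w 31.8 F [-0.5  0.4 -1.5] t 14.175
```

Call:
step_arm([
  [0.01, -0.06, -0.2],
  [0.02, -0.22, -0.32],
  [0.03, -0.42, -0.32],
  [0.035, -0.62, -0.32],
  [0.035, -0.825, -0.32],
  [0.035, -0.825, -0.32],
], turn=[-0.0364, -0.0364, -0.0364, -0.0364, -0.0364, -0.0364])

```text
time_s: 14.92
ee_pos: [515.5, 34.1, 239.5]
ee_rot: [-179.9, 0.2, 17.9]
force: [0.3, 0.1, -0.0]
gripper_width: 31.6
gripper_force: 25.0
```

```bash
python3 - <<'E'
from h import *
go(507.5,278,250,17.6)
E
```

```text
pose [515.5  34.1 239.5] [-179.89    0.22   17.94] lin [ 0.2249 -0.7819 -0.0345] turn 0.0009 rows 3.9 w 31.6 F [ 0.3  0.1 -0. ] t 14.925
```

Call:
step_arm([
  [0.05, -0.17, -0.03],
  [0.11, -0.38, -0.03],
  [0.17, -0.58, -0.03],
  [0.21, -0.74, -0.03],
  [0.225, -0.782, -0.03],
  [0.225, -0.782, -0.03],
  [0.225, -0.782, -0.03],
], turn=[0, 0, 0, 0, 0, 0, 0])

```text
time_s: 15.8
ee_pos: [510.6, 272.6, 249.8]
ee_rot: [179.9, 0.1, 17.5]
force: [-0.2, -0.9, -0.6]
gripper_width: 32.0
gripper_force: 25.0
```

```bash
python3 - <<'E'
from h import *
go(507.5,278,250,17.6)
f=frame("wrist"); cv2.imwrite("pics/w3.png",np.clip(f["color"].astype(float)*1.8,0,255).astype(np.uint8)); np.save("w3T.npy",f["T"])
E
```

```text
pose [510.6 272.6 249.8] [1.7993e+02 8.0000e-02 1.7490e+01] lin [-0.0046 -0.0202 -0.0005] turn -0.0003 rows 0.1 w 32.0 F [-0.2 -0.9 -0.6] t 15.8
```

View pics/w3.png

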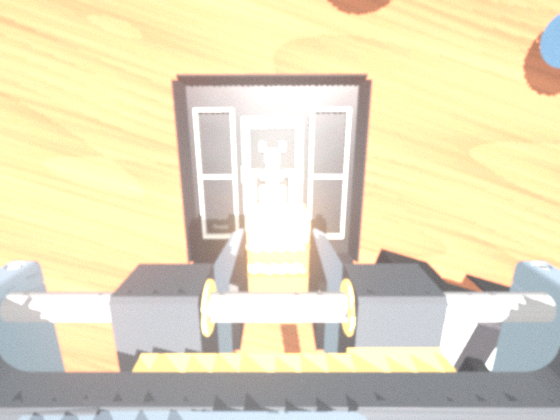

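The wrist view shows the open tray: four bays with outer lips near columns 198 and 348, rear lips at row 110, mid lips at row 177, and the trap in the centre.

```bash
python3 - <<'E'
from h import *
f=frame("wrist"); g=cv2.cvtColor(f["color"],cv2.COLOR_BGR2GRAY).astype(float)
def peaks(p,off,t=25):
    p=p-cv2.blur(p.reshape(1,-1),(25,1)).ravel(); out=[];i=0
    while i<len(p):
        if p[i]>t:
            j=i
            while j<len(p) and p[j]>t:j+=1
            if j-i>=2: out.append((round((np.arange(i,j)*p[i:j]).sum()/p[i:j].sum()+off,1),j-i))
            i=j
        i+=1
    return out
for v in (130,150,200,220): print("row",v,peaks(g[v-3:v+4,170:380].mean(0),170))
for u in (212,220,325,333): print("col",u,peaks(g[90:260,u-3:u+4].mean(1),90))
c,s=np.cos(np.radians(17.6)),np.sin(np.radians(17.6))
def S(x,y,z,o=(507.5,278)): return [o[0]+c*x-s*y,o[1]+s*x+c*y,z]
for P in [(81,89.5),(81,-89.5),(0,89.5),(0,-89.5),(-81,89.5),(-81,-89.5),(40,89.5),(40,-89.5),(40,46.5),(40,-46.5),(81,68),(0,68),(-81,68),(81,-68),(0,-68),(-81,-68)]:
    print(P,proj(f,S(*P,14)).round(1)[0])
E
```

```text
row 130 [(np.float64(172.0), 5), (np.float64(196.0), 5), (np.float64(232.4), 4), (np.float64(245.1), 7), (np.float64(298.8), 7), (np.float64(311.5), 4), (np.float64(347.9), 5), (np.float64(370.9), 3)]
row 150 [(np.float64(172.5), 6), (np.float64(197.5), 4), (np.float64(233.3), 4), (np.float64(245.9), 7), (np.float64(298.7), 7), (np.float64(311.0), 3), (np.float64(346.8), 5), (np.float64(369.4), 4)]
row 200 [(np.float64(179.5), 4), (np.float64(201.1), 5), (np.float64(235.4), 4), (np.float64(248.8), 9), (np.float64(296.5), 8), (np.float64(309.6), 4), (np.float64(343.8), 5), (np.float64(365.4), 4)]
row 220 [(np.float64(180.6), 4), (np.float64(203.4), 4), (np.float64(250.5), 6), (np.float64(306.1), 7), (np.float64(342.6), 4), (np.float64(364.4), 4)]
col 212 [(np.float64(109.5), 4), (np.float64(176.8), 5), (np.float64(236.0), 5)]
col 220 [(np.float64(109.3), 5), (np.float64(176.8), 5), (np.float64(235.7), 4)]
col 325 [(np.float64(109.0), 5), (np.float64(176.3), 5), (np.float64(235.5), 4)]
col 333 [(np.float64(109.0), 5), (np.float64(176.3), 5), (np.float64(236.2), 5)]
(81, 89.5) [195.4 110. ]
(81, -89.5) [349.9 109.6]
(0, 89.5) [200.3 178.6]
(0, -89.5) [345.8 178.2]
(-81, 89.5) [204.7 239.7]
(-81, -89.5) [342.3 239.3]
(40, 89.5) [198.  145.7]
(40, -89.5) [347.8 145.4]
(40, 46.5) [234.  145.6]
(40, -46.5) [311.8 145.4]
(81, 68) [214.  109.9]
(0, 68) [217.8 178.5]
(-81, 68) [221.2 239.6]
(81, -68) [331.3 109.6]
(0, -68) [328.4 178.3]
(-81, -68) [325.7 239.4]
```

```bash
cat >> h.py <<'E'
SO=np.array([508.4,279.0]); SY=17.6
def S(x,y):
    a=np.radians(SY); return SO+[np.cos(a)*x-np.sin(a)*y,np.sin(a)*x+np.cos(a)*y]
E
python3 - <<'E'
from h import *
go(*S(40.5,68),30,17.6)
E
```

```text
pose [510.7 272.8 250.4] [1.7997e+02 2.0000e-02 1.7480e+01] lin [ 0.1337 -0.2493  0.7343] turn -0.0003 rows 3.8 w 32.3 F [-0.9 -0.1  0.2] t 15.9
```

Call:
step_arm([
  [0.05, -0.1, 0.1],
  [0.12, -0.22, 0.3],
  [0.134, -0.249, 0.48],
  [0.134, -0.249, 0.6],
  [0.134, -0.249, 0.66],
  [0.134, -0.249, 0.69],
  [0.134, -0.249, 0.71],
  [0.134, -0.249, 0.725],
  [0.134, -0.249, 0.735],
  [0.134, -0.249, 0.735],
], turn=[0, 0, 0, 0, 0, 0, 0, 0, 0, 0])

```text
time_s: 17.15
ee_pos: [526.2, 357.9, 30.1]
ee_rot: [180.0, -0.0, 17.6]
force: [0.5, -0.6, -0.6]
gripper_width: 31.8
gripper_force: 25.0
```

Call:
step_arm([
  [0, 0.003, 0.004],
  [0, 0.003, 0.004],
], turn=[0, 0])

```text
time_s: 17.4
ee_pos: [526.7, 357.4, 29.4]
ee_rot: [-180.0, -0.1, 17.6]
force: [-0.6, 0.3, 3.5]
gripper_width: 32.0
gripper_force: 25.0
```

Call:
step_arm([
  [0, 0, 0],
  [0, 0, 0],
  [0, 0, 0],
  [0, 0, -0.05],
  [0, 0, -0.2],
  [0, 0, -0.4],
  [0, 0, -0.6],
  [0, 0, -0.75],
  [0, 0, -0.75],
], turn=[0, 0, 0, 0, 0, 0, 0, 0, 0], fingers=0.03)

```text
time_s: 18.52
ee_pos: [528.1, 358.1, 259.8]
ee_rot: [-179.8, -0.6, 17.6]
force: [-0.1, -0.5, -0.3]
gripper_width: 44.8
gripper_force: 0.0
```

```bash
python3 - <<'E'
from h import *
f=frame("wrist"); lures(f,(100,420,60,250))
print(S(40.5,68)); go(510,20,260,9); 
f=frame("top"); lures(f,(318,390,190,280))
E
```

```text
lure px 280 185 c@32 [522.9 354.9] size [81.2 43.9] long dir 25.5
[526.44306947 356.06294599]
pose [527.  357.3 256.7] [-179.93   -0.29   17.6 ] lin [-0.3937  1.0548 -0.0144] turn 0.0239 rows 5.4 w 44.1 F [ 1.2  0.2 -0.3] t 18.575
lure px 373 256 c@32 [ 428.6 -318.4] size [35.1 65.3] long dir -0.8
lure px 373 216 c@32 [ 528.4 -320.9] size [67.9 36.2] long dir 9.5
```

Call:
step_arm([
  [-0.37, 1.0, 0],
  [-0.37, 1.0, 0],
  [-0.37, 1.0, 0],
  [-0.37, 1.0, 0],
  [-0.37, 1.0, 0],
  [-0.37, 1.0, 0],
  [-0.37, 1.0, 0],
], turn=[0.0211, 0.0211, 0.0211, 0.0211, 0.0211, 0.0211, 0.0211], fingers=-0.54)

```text
time_s: 19.5
ee_pos: [510.8, 37.5, 252.7]
ee_rot: [-179.9, 0.1, 9.9]
force: [-0.6, 0.1, 0.2]
gripper_width: 69.9
gripper_force: 0.0
```

Call:
step_arm([
  [-0.1, 0.8, 0],
  [-0.1, 0.8, 0],
  [-0.1, 0.8, 0],
  [-0.1, 0.8, 0],
  [-0.1, 0.8, 0],
  [-0.1, 0.8, 0],
  [-0.1, 0.8, 0],
], turn=[0, 0, 0, 0, 0, 0, 0])

```text
time_s: 20.38
ee_pos: [523.8, -202.0, 253.6]
ee_rot: [-180.0, 0.0, 10.2]
force: [0.1, 0.9, 0.4]
gripper_width: 70.1
gripper_force: 0.0
```

```bash
python3 - <<'E'
from h import *
f=frame("wrist"); lures(f,(180,500,0,240)); go(529.5,-321.5,25,10)
f=frame("top"); print("top"); lures(f,(318,390,190,280))
E
```

```text
lure px 375 189 c@32 [ 533.  -317.7] size [65.3 40.4] long dir 9.7
pose [ 523.7 -202.2  253.7] [-179.98    0.     10.15] lin [-0.0511  0.395   0.7623] turn 0.0004 rows 4.1 w 70.0 F [ 0.9 -1.   0.5] t 20.425
top
lure px 354 234 c@32 [ 483.4 -271.1] size [180.8 224.6] long dir -0.1
```

Call:
step_arm([
  [-0.02, 0.15, 0.1],
  [-0.04, 0.33, 0.25],
  [-0.049, 0.395, 0.42],
  [-0.049, 0.395, 0.6],
  [-0.049, 0.395, 0.7],
  [-0.049, 0.395, 0.74],
  [-0.049, 0.395, 0.762],
  [-0.049, 0.395, 0.762],
  [-0.049, 0.395, 0.762],
], turn=[0, 0, 0, 0, 0, 0, 0, 0, 0])

```text
time_s: 21.6
ee_pos: [530.4, -323.7, 26.6]
ee_rot: [179.9, -0.1, 10.0]
force: [-0.1, -0.2, 0.3]
gripper_width: 69.8
gripper_force: 0.0
```

Call:
step_arm([
  [0, 0, 0],
  [0, 0, 0],
  [0, 0, 0],
  [0, 0, 0],
  [0, 0, 0],
  [0, 0, 0],
  [0, 0, -0.1],
  [0, 0, -0.25],
  [0, 0, -0.4],
  [0, -0.2, -0.6],
  [0, -0.4, -0.7],
  [0, -0.6, -0.7],
  [0, -0.8, -0.7],
  [0, -0.95, -0.7],
  [0, -0.98, -0.7],
  [0, -0.98, -0.7],
], turn=[0, 0, 0, 0, 0, 0, 0, 0, 0, 0, 0, 0, 0, 0, 0, 0], fingers=1, force=25)

```text
time_s: 23.6
ee_pos: [478.6, -33.7, 235.2]
ee_rot: [180.0, -0.0, 10.1]
force: [0.2, -0.0, -1.5]
gripper_width: 32.1
gripper_force: 25.0
```

```bash
python3 - <<'E'
from h import *
print(env.state()["gripper_force"]); go(*S(-40.5,68),230,17.6)
E
```

```text
24.999738335609436
pose [478.6 -33.7 235.2] [ 1.7995e+02 -1.0000e-02  1.0090e+01] lin [ 0.117  -1.216   0.0162] turn -0.0209 rows 5.9 w 32.1 F [ 0.2 -0.  -1.5] t 23.6
```

Continue to above bay 1 (front left).

Call:
step_arm([
  [0.02, -0.15, 0],
  [0.04, -0.33, 0],
  [0.06, -0.53, 0],
  [0.08, -0.73, 0],
  [0.09, -0.9, 0],
  [0.1, -0.98, 0],
  [0.1, -0.98, 0],
], turn=[-0.0209, -0.0209, -0.0209, -0.0209, -0.0209, -0.0209, -0.0209])

```text
time_s: 24.48
ee_pos: [458.1, 261.0, 234.5]
ee_rot: [180.0, 0.0, 17.6]
force: [-0.0, -0.8, -0.5]
gripper_width: 32.1
gripper_force: 25.0
```

```bash
python3 - <<'E'
from h import *
go(*S(-40.5,68),30,17.6)
f=frame("wrist"); cv2.imwrite("pics/w4.png",np.clip(f["color"].astype(float)*1.5,0,255).astype(np.uint8)); lures(f,(60,420,0,250))
E
```

```text
pose [458.1 261.  234.5] [1.7995e+02 2.0000e-02 1.7550e+01] lin [ 0.0429 -0.2337  0.6814] turn -0.0001 rows 3.5 w 32.1 F [-0.  -0.8 -0.5] t 24.475
lure px 278 224 c@32 [410.9 246.5] size [62.3 75.7] long dir -72.5
lure px 210 95 c@32 [526.5 357.1] size [66.6 38. ] long dir 18.6
```

View pics/w4.png

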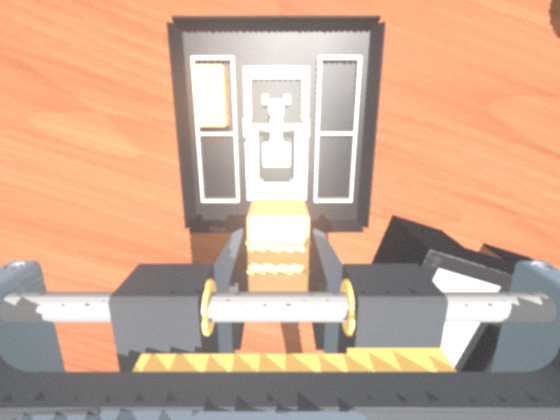

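The wrist view shows block 1 seated inside the rear left bay at (210,95), and block 2 in the grip.

Call:
step_arm([
  [0.02, -0.1, 0.1],
  [0.035, -0.2, 0.25],
  [0.043, -0.234, 0.43],
  [0.043, -0.234, 0.56],
  [0.043, -0.234, 0.62],
  [0.043, -0.234, 0.65],
  [0.043, -0.234, 0.668],
  [0.043, -0.234, 0.68],
  [0.043, -0.234, 0.684],
  [0.043, -0.234, 0.684],
], turn=[0, 0, 0, 0, 0, 0, 0, 0, 0, 0])

```text
time_s: 25.78
ee_pos: [448.3, 331.9, 30.3]
ee_rot: [-180.0, -0.0, 17.5]
force: [0.5, -0.7, -1.4]
gripper_width: 32.2
gripper_force: 25.0
```

Call:
step_arm([
  [0, 0, 0.003],
  [0, 0, 0.005],
], turn=[0, 0])

```text
time_s: 26.02
ee_pos: [448.3, 332.0, 29.1]
ee_rot: [-180.0, -0.0, 17.5]
force: [-1.3, -0.5, 8.0]
gripper_width: 31.9
gripper_force: 25.0
```

Call:
step_arm([
  [0, 0, 0],
  [0, 0, 0],
  [0, 0, 0],
  [0, 0, -0.05],
  [0, 0, -0.2],
  [0, 0, -0.4],
  [0, 0.1, -0.6],
  [0, 0.3, -0.72],
  [0, 0.5, -0.72],
  [0, 0.7, -0.72],
  [0, 0.9, -0.72],
  [0, 1.0, -0.72],
  [0, 1.0, -0.72],
], turn=[0, 0, 0, 0, 0, 0, 0, 0, 0, 0, 0, 0, 0], fingers=0.03)

```text
time_s: 27.65
ee_pos: [538.9, 43.8, 245.3]
ee_rot: [180.0, -0.1, 17.3]
force: [-0.6, 0.4, -0.7]
gripper_width: 44.0
gripper_force: 0.0
```

```bash
python3 - <<'E'
from h import *
go(440,-235,260,0)
f=frame("top"); lures(f,(318,390,190,280))
E
```

```text
pose [538.9  43.8 245.3] [ 1.7997e+02 -6.0000e-02  1.7300e+01] lin [-0.5909  0.7891 -0.0493] turn 0.0481 rows 4.7 w 44.0 F [-0.6  0.4 -0.7] t 27.65
lure px 373 256 c@32 [ 427.4 -317.6] size [68.2 36.7] long dir 2.8
```

Call:
step_arm([
  [-0.59, 0.79, 0],
  [-0.59, 0.79, 0],
  [-0.59, 0.79, 0],
  [-0.59, 0.79, 0],
  [-0.59, 0.79, 0],
  [-0.59, 0.79, 0],
  [-0.59, 0.79, 0],
  [-0.59, 0.79, 0],
], turn=[0.048, 0.048, 0.048, 0.048, 0.048, 0.048, 0.048, 0.048], fingers=-0.54)

```text
time_s: 28.7
ee_pos: [441.6, -232.0, 244.6]
ee_rot: [-180.0, -0.0, 0.4]
force: [0.3, 0.5, 0.0]
gripper_width: 70.0
gripper_force: 0.0
```

```bash
python3 - <<'E'
from h import *
f=frame("wrist"); lures(f,(220,500,0,245)); go(431,-319,25,2)
E
```

```text
lure px 351 189 c@32 [ 433.  -316.6] size [67.6 37. ] long dir 3.2
pose [ 441.6 -232.1  244.6] [-1.7999e+02 -1.0000e-02  3.8000e-01] lin [-0.0374  0.2895  0.7319] turn -0.0045 rows 3.8 w 70.2 F [-0.4 -0.1  0.2] t 28.75
```

Call:
step_arm([
  [-0.02, 0.15, 0.1],
  [-0.034, 0.26, 0.25],
  [-0.034, 0.289, 0.42],
  [-0.034, 0.289, 0.6],
  [-0.034, 0.289, 0.68],
  [-0.034, 0.289, 0.715],
  [-0.034, 0.289, 0.732],
  [-0.034, 0.289, 0.732],
  [-0.034, 0.289, 0.732],
], turn=[-0.006, -0.006, -0.006, -0.006, -0.006, -0.006, -0.006, -0.006, -0.006])

```text
time_s: 29.88
ee_pos: [431.9, -320.7, 25.9]
ee_rot: [179.9, -0.1, 2.4]
force: [-0.0, -0.3, -1.3]
gripper_width: 70.0
gripper_force: 0.0
```

Call:
step_arm([
  [0, 0, 0],
  [0, 0, 0],
  [0, 0, 0],
  [0, 0, 0],
  [0, 0, 0],
  [0, 0, 0],
  [0, 0, -0.1],
  [0, 0, -0.25],
  [0.05, 0, -0.4],
  [0.15, -0.2, -0.6],
  [0.25, -0.4, -0.7],
  [0.3, -0.6, -0.7],
  [0.35, -0.8, -0.7],
  [0.38, -0.95, -0.7],
  [0.4, -0.98, -0.7],
  [0.4, -0.98, -0.7],
  [0.4, -0.98, -0.7],
], turn=[0, 0, 0, 0, 0, 0, 0, 0, 0, 0, 0, 0, 0, 0, 0, 0, 0], fingers=1, force=25)

```text
time_s: 32.0
ee_pos: [538.4, -22.3, 234.6]
ee_rot: [180.0, 0.1, 2.4]
force: [-0.2, -0.2, 0.0]
gripper_width: 31.6
gripper_force: 25.0
```

```bash
python3 - <<'E'
from h import *
print(env.state()["gripper_force"]); go(*S(-40.5,-68),235,17.6)
E
```

```text
24.999758899211884
pose [538.4 -22.3 234.6] [1.7996e+02 5.0000e-02 2.3900e+00] lin [-0.1287 -0.7534 -0.0019] turn -0.0422 rows 3.7 w 31.6 F [-0.2 -0.2  0. ] t 32.0
```

Call:
step_arm([
  [0.03, -0.15, 0],
  [0.06, -0.35, 0],
  [0.09, -0.55, 0],
  [0.12, -0.72, 0],
  [0.132, -0.81, 0],
  [0.132, -0.824, 0],
  [0.132, -0.824, 0],
  [0.132, -0.824, 0],
], turn=[-0.0422, -0.0422, -0.0422, -0.0422, -0.0422, -0.0422, -0.0422, -0.0422])

```text
time_s: 33.0
ee_pos: [568.1, 225.3, 234.9]
ee_rot: [180.0, 0.0, 17.5]
force: [0.3, -0.8, -0.4]
gripper_width: 32.0
gripper_force: 25.0
```

```bash
python3 - <<'E'
from h import *
go(*S(40.5,-68),30,17.6)
E
```

```text
pose [568.1 225.3 234.9] [1.7997e+02 1.0000e-02 1.7480e+01] lin [-4.000e-04 -4.400e-03  6.831e-01] turn -0.0003 rows 3.3 w 32.0 F [ 0.3 -0.8 -0.4] t 33.0
```

Call:
step_arm([
  [0, -0.003, 0.15],
  [0, -0.003, 0.32],
  [0, -0.003, 0.48],
  [0, -0.003, 0.58],
  [0, -0.003, 0.63],
  [0, -0.003, 0.655],
  [0, -0.003, 0.67],
  [0, -0.003, 0.68],
  [0, -0.003, 0.687],
  [0, -0.003, 0.687],
], turn=[0, 0, 0, 0, 0, 0, 0, 0, 0, 0])

```text
time_s: 34.25
ee_pos: [567.8, 228.0, 29.0]
ee_rot: [180.0, -0.0, 17.6]
force: [0.1, 0.4, -1.0]
gripper_width: 31.8
gripper_force: 25.0
```

Call:
step_arm([
  [0, 0, 0.003],
  [0, 0, 0.004],
], turn=[0, 0])

```text
time_s: 34.5
ee_pos: [567.9, 228.1, 28.9]
ee_rot: [180.0, -0.0, 17.6]
force: [-2.2, -0.3, 7.5]
gripper_width: 31.7
gripper_force: 25.0
```

Call:
step_arm([
  [0, 0, 0],
  [0, 0, 0],
  [0, 0, 0],
  [0, 0, -0.05],
  [0, 0, -0.2],
  [0, 0, -0.4],
  [-0.1, -0.1, -0.6],
  [-0.2, -0.227, -0.72],
  [-0.25, -0.227, -0.72],
  [-0.25, -0.227, -0.72],
], turn=[0, 0, 0, 0, 0, 0, 0, 0, 0, 0], fingers=0.03)

```text
time_s: 35.75
ee_pos: [474.6, 269.7, 243.9]
ee_rot: [180.0, -0.0, 17.7]
force: [0.9, -0.4, -0.5]
gripper_width: 44.3
gripper_force: 0.0
```

```bash
python3 - <<'E'
from h import *
go(*S(-40,0),245,17.6)
f=frame("wrist"); cv2.imwrite("pics/w5.png",np.clip(f["color"].astype(float)*1.3,0,255).astype(np.uint8)); lures(f,(60,500,0,245))
for p in [(40.5,68),(-40.5,68),(40.5,-68)]: print(S(*p))
for x,y,z in [(-58,0,30),(8,0,30),(31,0,42),(-23,0,23),(-79,0,13),(71,0,13),(-58,24,30),(-58,-24,30)]: print((x,y,z),proj(f,[*S(x,y),z]).round(1)[0])
E
```

```text
pose [474.6 269.7 243.9] [ 1.7996e+02 -3.0000e-02  1.7670e+01] lin [-0.0166  0.0045 -0.0035] turn 0.0002 rows 0.1 w 44.3 F [ 0.9 -0.4 -0.5] t 35.75
lure px 219 184 c@32 [450.8 333.8] size [67.3 36.5] long dir 15.5
lure px 336 112 c@32 [566.4 232.7] size [68.3 41.9] long dir 17.7
lure px 216 111 c@32 [527.1 357.9] size [69.3 37.3] long dir 17.6
[526.44306947 356.06294599]
[449.23462538 331.57098483]
[567.56537462 226.42901517]
(-58, 0, 30) [279.2 200.4]
(8, 0, 30) [279.3 144. ]
(31, 0, 42) [279.4 123.5]
(-23, 0, 23) [279.2 170.1]
(-79, 0, 13) [279.1 212.9]
(71, 0, 13) [279.4  85.5]
(-58, 24, 30) [258.9 200.4]
(-58, -24, 30) [299.5 200.4]
```

View pics/w5.png

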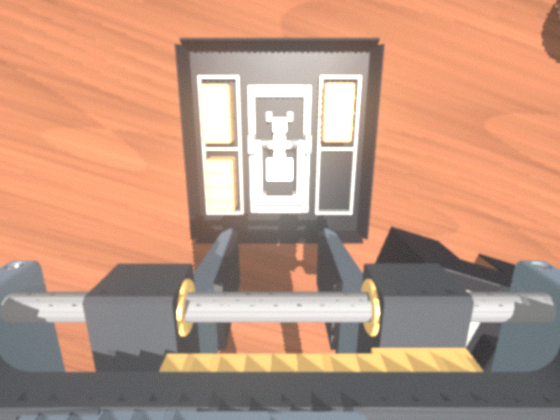

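All three blocks lie inside bays: (216,111), (219,184) and (336,112). Now turn for the bow.

Call:
step_arm([
  [0, 0, 0],
  [0, 0, 0],
  [0, 0, 0],
  [0, 0, 0],
  [0, 0, 0],
  [0, 0, 0],
  [0, 0, 0],
  [0, 0, 0],
  [0, 0, 0],
  [0, 0, 0],
  [0, 0, 0],
  [0, 0, 0],
], turn=[-0.25, -0.25, -0.25, -0.25, -0.25, -0.25, -0.25, -0.25, -0.25, -0.25, -0.25, -0.25], fingers=0.56, force=50)

```text
time_s: 37.3
ee_pos: [475.8, 270.0, 243.1]
ee_rot: [-180.0, 0.0, 107.5]
force: [0.4, 0.5, -0.7]
gripper_width: 20.3
gripper_force: 0.0
```

```bash
python3 - <<'E'
from h import *
go(*S(-58,0),150,107.6); print(env.state()["qpos"].round(1))
f=frame("wrist"); cv2.imwrite("pics/w6.png",np.clip(f["color"].astype(float)*1.5,0,255).astype(np.uint8))
for x,y,z in [(-82.5,91,14),(82.5,91,14),(-81,-89.5,14),(81,-89.5,14),(0,68,14),(-81,68,14),(81,68,14),(-58,24,30),(-58,-24,30),(-79,0,13),(71,0,13),(-62,0,30),(-54,0,30)]: print((x,y,z),proj(f,[*S(x,y),z]).round(1)[0])
E
```

```text
pose [475.8 270.  243.1] [-1.7996e+02  2.0000e-02  1.0754e+02] lin [-0.0041 -0.0805  0.3103] turn -0.0002 rows 1.5 w 20.3 F [ 0.4  0.5 -0.7] t 37.3
[28.4 15.2 91.5 -0.  73.4 10.8]
(-82.5, 91, 14) [233.7 100.1]
(82.5, 91, 14) [379.8  99.9]
(-81, -89.5, 14) [240.5 247.3]
(81, -89.5, 14) [366.2 247.1]
(0, 68, 14) [306.3 121. ]
(-81, 68, 14) [235.8 121.1]
(81, 68, 14) [376.8 120.9]
(-58, 24, 30) [255.7 161.4]
(-58, -24, 30) [256.6 201.8]
(-79, 0, 13) [239.7 178.9]
(71, 0, 13) [363.4 178.8]
(-62, 0, 30) [252.7 182. ]
(-54, 0, 30) [259.6 182. ]
```

View pics/w6.png

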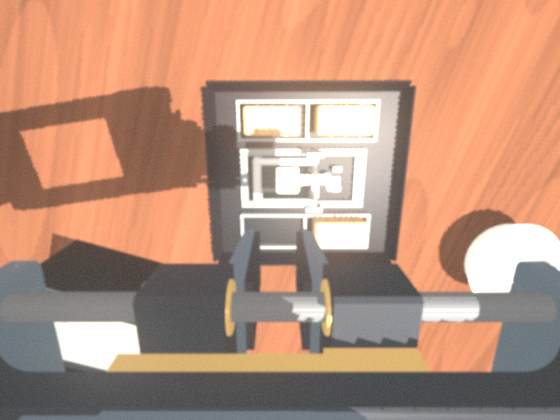

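The wrist view, turned, shows the tray with the trap between columns 240–367 and the shut bow's bar near column 254; I zoom in.

```bash
python3 - <<'E'
from h import *
im=cv2.imread("pics/w6.png")[135:220,225:380]; cv2.imwrite("pics/w6z.png",cv2.resize(np.clip(im.astype(float)*.75,0,255).astype(np.uint8),None,fx=5,fy=5,interpolation=cv2.INTER_CUBIC))
E
```

```text
(no output)
```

View pics/w6z.png

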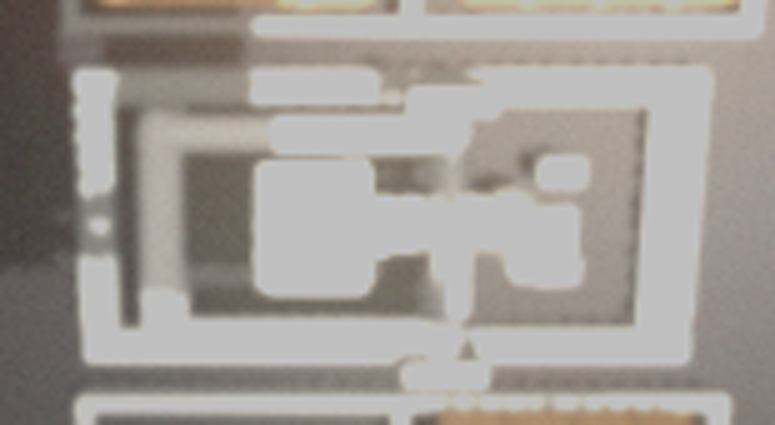

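The zoom shows the strike bar centred at image column 257 and its upper arm at row 161, within a pixel of prediction, so I descend on the bar.

Call:
step_arm([
  [-0.004, -0.078, 0.1],
  [-0.004, -0.078, 0.25],
  [-0.004, -0.078, 0.4],
  [-0.004, -0.078, 0.5],
  [-0.004, -0.078, 0.57],
  [-0.004, -0.078, 0.59],
  [-0.004, -0.078, 0.59],
  [-0.004, -0.078, 0.59],
], turn=[0, 0, 0, 0, 0, 0, 0, 0])

```text
time_s: 38.35
ee_pos: [454.4, 262.4, 67.5]
ee_rot: [179.9, -0.0, 107.6]
force: [0.0, 0.2, -0.5]
gripper_width: 20.4
gripper_force: 0.0
```

```bash
python3 - <<'E'
from h import *
go(*S(-57.1,0),34,107.6)
f=frame("scene"); 
T=proj(f,[*S(-58,0),30])[0].astype(int); c=f["color"][T[1]-60:T[1]+50,T[0]-70:T[0]+80]; cv2.imwrite("pics/sz.png",np.clip(cv2.resize(c,None,fx=5,fy=5,interpolation=cv2.INTER_CUBIC).astype(float)*1.5,0,255).astype(np.uint8)); print(T)
go(*S(-57.1,0),34,107.6)
E
```

```text
pose [454.4 262.4  67.5] [ 1.7988e+02 -2.0000e-02  1.0759e+02] lin [-0.0016 -0.0021  0.1118] turn -0.0 rows 0.5 w 20.4 F [ 0.   0.2 -0.5] t 38.35
[329 152]
pose [454.4 262.3  67.5] [ 1.7988e+02 -2.0000e-02  1.0760e+02] lin [-0.0015 -0.002   0.1118] turn -0.0 rows 0.5 w 20.1 F [-0.3  0.1  0. ] t 38.4
```

Call:
step_arm([
  [-0.001, -0.002, 0.05],
  [-0.001, -0.002, 0.08],
  [-0.001, -0.002, 0.1],
  [-0.001, -0.002, 0.11],
  [-0.001, -0.002, 0.112],
  [-0.001, -0.002, 0.112],
], turn=[0, 0, 0, 0, 0, 0])

```text
time_s: 39.15
ee_pos: [453.4, 261.6, 33.1]
ee_rot: [180.0, 0.0, 107.6]
force: [0.3, -0.4, -0.5]
gripper_width: 20.0
gripper_force: 0.0
```

Call:
step_arm([
  [0, 0, 0],
  [0, 0, 0],
  [0, 0, 0],
  [0, 0, 0],
], turn=[0, 0, 0, 0], fingers=1, force=15)

```text
time_s: 39.65
ee_pos: [453.0, 261.4, 33.1]
ee_rot: [-180.0, 0.0, 107.6]
force: [-1.4, -0.6, 3.4]
gripper_width: 9.7
gripper_force: 15.0
```

Call:
step_arm([
  [0.001, 0.0011, -0.022],
  [0, 0.0044, -0.0437],
  [0, 0.0134, -0.0754],
  [0, 0.0269, -0.1055],
  [0, 0.0449, -0.1331],
  [0, 0.0667, -0.1578],
  [0, 0.092, -0.1789],
  [0, 0.1105, -0.1908],
  [0, 0.1105, -0.1908],
], turn=[0, 0, 0, 0, 0, 0, 0, 0, 0], fingers=1, force=60)

```text
time_s: 40.78
ee_pos: [479.2, 269.6, 90.7]
ee_rot: [-179.2, 0.0, 107.6]
force: [-15.7, -3.9, 6.3]
gripper_width: 8.7
gripper_force: 60.0
```

Call:
step_arm([
  [0, 0.0176, -0.014],
  [0, 0.038, -0.022],
  [0, 0.0593, -0.028],
  [0, 0.081, -0.0316],
  [0, 0.103, -0.033],
  [0, 0.118, -0.033],
  [0, 0.132, -0.032],
  [0, 0.141, -0.031],
  [0, 0.141, -0.031],
  [0, 0.141, -0.031],
], turn=[0, 0, 0, 0, 0, 0, 0, 0, 0, 0])

```text
time_s: 42.02
ee_pos: [522.9, 283.4, 102.2]
ee_rot: [-179.7, 0.0, 107.6]
force: [-10.5, -3.7, 9.9]
gripper_width: 8.4
gripper_force: 60.0
```

```bash
python3 - <<'E'
from h import *
s=env.state(); a=np.radians(SY); d=s["ee_pos"][:2]-SO; print("station xy",d@[np.cos(a),np.sin(a)],d@[-np.sin(a),np.cos(a)],s["ee_pos"],s["force"],s["gripper_width"])
E
```

```text
station xy 15.178346761305441 -0.14682633336430204 [522.91225435 283.44952156 102.19612921] [-10.45588839  -3.71431917   9.91482371] 8.399092671785247
```

Call:
step_arm([
  [0, 0.01, 0],
  [0, 0.01, 0.001],
  [0, 0.01, 0.001],
  [0, -0.005, 0],
  [0, -0.012, -0.001],
  [0, -0.012, -0.001],
], turn=[0, 0, 0, 0, 0, 0])

```text
time_s: 42.78
ee_pos: [520.3, 282.6, 102.4]
ee_rot: [-179.9, 0.0, 107.6]
force: [-9.0, -2.9, 7.7]
gripper_width: 8.8
gripper_force: 60.0
```

```bash
python3 - <<'E'
from h import *
s=env.state(); a=np.radians(SY); d=s["ee_pos"][:2]-SO; print("station xy",d@[np.cos(a),np.sin(a)],d@[-np.sin(a),np.cos(a)],s["ee_pos"],s["force"],s["gripper_width"])
E
```

```text
station xy 12.471097644458826 -0.13529786113473707 [520.32824389 282.64191977 102.44037391] [-8.97747809 -2.94617083  7.69023005] 8.789828717228048
```

Call:
step_arm([
  [0, -0.006, 0],
  [0, -0.012, 0],
  [0, -0.015, 0],
  [0, -0.015, 0],
  [0, -0.015, 0],
], turn=[0, 0, 0, 0, 0])

```text
time_s: 43.4
ee_pos: [517.8, 281.9, 102.6]
ee_rot: [179.9, 0.0, 107.6]
force: [-6.1, -2.9, 5.9]
gripper_width: 8.4
gripper_force: 60.0
```

```bash
python3 - <<'E'
from h import *
s=env.state(); a=np.radians(SY); d=s["ee_pos"][:2]-SO; print("station xy",d@[np.cos(a),np.sin(a)],d@[-np.sin(a),np.cos(a)],s["ee_pos"],s["force"],s["gripper_width"])
E
```

```text
station xy 9.857743202916236 -0.10998321770089191 [517.82956444 281.87584976 102.57874751] [-6.14311905 -2.92853367  5.94288893] 8.377111652018328
```

Call:
step_arm([
  [0, -0.006, 0],
  [0, -0.011, 0],
  [0, -0.011, 0],
  [0, -0.011, 0],
], turn=[0, 0, 0, 0])

```text
time_s: 43.9
ee_pos: [515.8, 281.2, 102.6]
ee_rot: [179.7, 0.0, 107.6]
force: [-3.4, -1.3, 6.5]
gripper_width: 8.7
gripper_force: 60.0
```

```bash
python3 - <<'E'
from h import *
s=env.state(); a=np.radians(SY); d=s["ee_pos"][:2]-SO; print("station xy",d@[np.cos(a),np.sin(a)],d@[-np.sin(a),np.cos(a)],s["ee_pos"],s["force"],s["gripper_width"])
E
```

```text
station xy 7.756205454406717 -0.1364070965441715 [515.83438806 281.21522102 102.60421238] [-3.41180046 -1.2566496   6.52050431] 8.697245743083352
```

Call:
step_arm([
  [0, -0.003, -0.002],
  [0, -0.003, -0.002],
], turn=[0, 0])

```text
time_s: 44.15
ee_pos: [515.1, 281.0, 102.6]
ee_rot: [179.7, 0.0, 107.6]
force: [-2.2, -2.1, 8.3]
gripper_width: 8.5
gripper_force: 60.0
```

Call:
step_arm([
  [0, 0, 0],
  [0, 0, 0],
  [0, 0, 0],
  [0, 0, 0],
  [0, 0, -0.02],
  [0, 0, -0.06],
  [0, 0, -0.15],
  [0, 0, -0.3],
  [0, 0, -0.5],
  [0, 0, -0.5],
  [0, 0, -0.5],
  [0, 0, -0.5],
], turn=[0, 0, 0, 0, 0, 0, 0, 0, 0, 0, 0, 0], fingers=0.3)

```text
time_s: 45.65
ee_pos: [512.6, 280.2, 248.8]
ee_rot: [-179.8, 0.0, 107.6]
force: [-0.4, 0.1, 0.5]
gripper_width: 32.0
gripper_force: 0.0
```

```bash
python3 - <<'E'
from h import *
go(350,10,250,0); print(env.state()["qpos"].round(1))
f=frame("wrist"); a=f["color"][60:250,150:420]
g=frame("scene")["color"][90:225,270:430]
im=np.vstack([cv2.resize(a,(540,320),interpolation=cv2.INTER_CUBIC),cv2.resize(g,(540,280),interpolation=cv2.INTER_CUBIC)]); cv2.imwrite("pics/set.png",np.clip(im*1.2,0,255).astype(np.uint8))
E
```

```text
pose [512.6 280.2 248.8] [-1.7982e+02  4.0000e-02  1.0760e+02] lin [-0.6946 -0.789  -0.001 ] turn 0.2989 rows 10.1 w 32.0 F [-0.4  0.1  0.5] t 45.65
[27.5 18.5 85.9 -0.  75.8  9.9]
```

View pics/set.png

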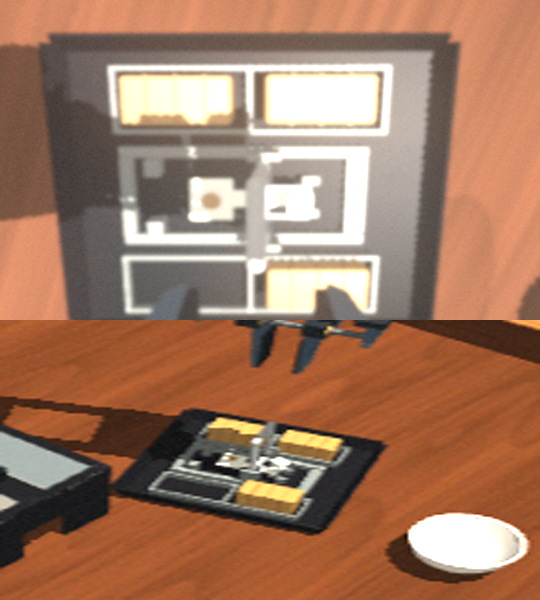

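The set view shows the bow upright across the trap's middle, (260,210) above and (258,440) below, untouched. All three blocks still sit in their bays.

Call:
step_arm([
  [-0.692, -0.787, 0],
  [-0.692, -0.787, 0],
  [-0.692, -0.787, 0],
  [-0.692, -0.787, 0],
  [-0.692, -0.787, 0],
  [-0.692, -0.787, 0],
  [-0.692, -0.787, 0],
  [-0.692, -0.787, 0],
  [-0.692, -0.787, 0],
  [-0.692, -0.787, 0],
  [-0.692, -0.787, 0],
  [-0.692, -0.787, 0],
  [-0.692, -0.787, 0],
  [-0.692, -0.787, 0],
], turn=[0.2989, 0.2989, 0.2989, 0.2989, 0.2989, 0.2989, 0.2989, 0.2989, 0.2989, 0.2989, 0.2989, 0.2989, 0.2989, 0.2989], fingers=-1)

```text
time_s: 47.5
ee_pos: [351.1, 11.3, 250.3]
ee_rot: [180.0, 0.0, 0.0]
force: [-0.1, -0.5, 0.2]
gripper_width: 91.2
gripper_force: 0.0
```

```bash
python3 - <<'E'
from h import *
go(350.8,10.4,124,0)
E
```

```text
pose [351.1  11.3 250.3] [1.7999e+02 1.0000e-02 4.0000e-02] lin [-0.0009  0.0031  0.421 ] turn 0.0001 rows 2.0 w 91.2 F [-0.1 -0.5  0.2] t 47.5
```

Call:
step_arm([
  [-0.001, 0.003, 0.12],
  [-0.001, 0.003, 0.27],
  [-0.001, 0.003, 0.36],
  [-0.001, 0.003, 0.4],
  [-0.001, 0.003, 0.42],
  [-0.001, 0.003, 0.42],
], turn=[0, 0, 0, 0, 0, 0])

```text
time_s: 48.25
ee_pos: [351.3, 10.4, 124.8]
ee_rot: [180.0, -0.1, -0.0]
force: [1.0, -0.1, -0.6]
gripper_width: 91.3
gripper_force: 0.0
```

Call:
step_arm([
  [0, 0, 0],
  [0, 0, 0],
  [0, 0, 0],
  [0, 0, 0],
  [0, 0, 0],
  [0, 0, 0],
  [0, 0, 0],
  [0, 0, 0],
  [0, 0, -0.03],
  [0, 0, -0.1],
  [0, 0, -0.2],
  [0, 0, -0.32],
  [0, 0, -0.42],
  [0, 0, -0.45],
  [0, 0, -0.45],
], turn=[0, 0, 0, 0, 0, 0, 0, 0, 0, 0, 0, 0, 0, 0, 0], fingers=1, force=60)

```text
time_s: 50.12
ee_pos: [350.4, 10.4, 259.0]
ee_rot: [180.0, 0.0, -0.0]
force: [-0.1, -0.2, -4.0]
gripper_width: 19.6
gripper_force: 60.0
```

```bash
python3 - <<'E'
from h import *
go(507.6,279.4,260,17.7)
E
```

```text
pose [350.4  10.4 259. ] [ 1.8e+02  2.0e-02 -1.0e-02] lin [ 0.5237 -0.8966 -0.0035] turn -0.0492 rows 5.0 w 19.6 F [-0.1 -0.2 -4. ] t 50.125
```

Call:
step_arm([
  [0.03, -0.05, 0],
  [0.08, -0.14, 0],
  [0.15, -0.26, 0],
  [0.22, -0.38, 0],
  [0.3, -0.51, 0],
  [0.37, -0.63, 0],
  [0.44, -0.75, 0],
  [0.49, -0.84, 0],
  [0.515, -0.882, 0],
  [0.5237, -0.8966, 0],
  [0.5237, -0.8966, 0],
  [0.5237, -0.8966, 0],
  [0.5237, -0.8966, 0],
], turn=[-0.002, -0.007, -0.014, -0.021, -0.028, -0.035, -0.041, -0.046, -0.049, -0.0492, -0.0492, -0.0492, -0.0492])

```text
time_s: 51.75
ee_pos: [507.7, 278.7, 259.7]
ee_rot: [180.0, -0.0, 17.7]
force: [-0.1, -1.1, -3.1]
gripper_width: 19.9
gripper_force: 60.0
```

```bash
python3 - <<'E'
from h import *
for _ in range(3):
    go(507.6,279.4,128,17.7); cams.grab_frame("top")
E
```

```text
pose [507.7 278.7 259.7] [ 1.7999e+02 -2.0000e-02  1.7660e+01] lin [ 2.00e-04 -2.30e-03  4.39e-01] turn -0.0001 rows 2.1 w 19.9 F [-0.1 -1.1 -3.1] t 51.75
pose [507.8 278.8 259.7] [ 1.800e+02 -2.000e-02  1.767e+01] lin [-1.00e-04 -1.90e-03  4.39e-01] turn -0.0001 rows 2.1 w 19.9 F [-0.9  0.5 -4.6] t 51.8
pose [507.8 278.9 259.7] [ 1.800e+02 -2.000e-02  1.767e+01] lin [-4.000e-04 -1.700e-03  4.389e-01] turn -0.0001 rows 2.1 w 19.7 F [ 0.  -0.2 -4.4] t 51.85
```

Call:
step_arm([
  [0, -0.001, 0.05],
  [0, -0.001, 0.12],
  [0, -0.001, 0.2],
  [0, -0.001, 0.27],
  [0, -0.001, 0.32],
  [0, -0.001, 0.35],
  [0, -0.001, 0.37],
  [0, -0.001, 0.385],
  [0, -0.001, 0.4],
  [0, -0.001, 0.41],
  [0, -0.001, 0.41],
], turn=[0, 0, 0, 0, 0, 0, 0, 0, 0, 0, 0])

```text
time_s: 53.28
ee_pos: [507.8, 279.6, 136.3]
ee_rot: [180.0, 0.0, 17.7]
force: [-0.3, 0.5, -4.4]
gripper_width: 19.5
gripper_force: 60.0
```

Call:
step_arm([
  [0, 0, 0.006],
  [0, 0, 0.012],
  [0, 0, 0.018],
  [0, 0, 0.023],
  [0, 0, 0.027],
  [0, 0, 0.027],
], turn=[0, 0, 0, 0, 0, 0])

```text
time_s: 54.02
ee_pos: [507.9, 279.7, 128.4]
ee_rot: [180.0, -0.0, 17.7]
force: [-0.1, 0.5, -2.6]
gripper_width: 19.6
gripper_force: 60.0
```

Call:
step_arm([
  [0, 0, 0.003],
  [0, 0, 0.006],
  [0, 0, 0.006],
], turn=[0, 0, 0])

```text
time_s: 54.4
ee_pos: [507.9, 279.7, 128.4]
ee_rot: [-180.0, -0.1, 17.7]
force: [-3.6, -1.4, 8.6]
gripper_width: 19.9
gripper_force: 60.0
```

Call:
step_arm([
  [0, 0, 0.004],
  [0, 0, 0.004],
  [0, 0, 0.002],
], turn=[0, 0, 0])

```text
time_s: 54.78
ee_pos: [507.9, 279.7, 128.4]
ee_rot: [-180.0, -0.1, 17.7]
force: [-3.6, -1.8, 8.5]
gripper_width: 20.0
gripper_force: 60.0
```

Call:
step_arm([
  [0, 0, 0],
  [0, 0, 0],
  [0, 0, 0],
  [0, 0, 0],
  [0, 0, -0.03],
  [0, 0, -0.1],
  [0, 0, -0.25],
  [0, 0, -0.4],
  [0, 0, -0.47],
  [0, 0, -0.47],
  [0, 0, -0.47],
], turn=[0, 0, 0, 0, 0, 0, 0, 0, 0, 0, 0], fingers=-1)

```text
time_s: 56.15
ee_pos: [507.3, 279.4, 265.8]
ee_rot: [180.0, 0.1, 17.7]
force: [-0.5, -0.6, 0.1]
gripper_width: 91.1
gripper_force: 0.0
```

```bash
python3 - <<'E'
from h import *
go()
f=frame("wrist"); a=f["color"][40:300,120:430]
t=frame("scene")["color"][90:225,270:430]
im=np.vstack([cv2.resize(a,(440,300),interpolation=cv2.INTER_CUBIC),cv2.resize(t,(440,300),interpolation=cv2.INTER_CUBIC)]); cv2.imwrite("pics/fin.png",np.clip(im*1.6,0,255).astype(np.uint8))
E
```

```text
pose [507.3 279.4 265.8] [1.7998e+02 1.1000e-01 1.7710e+01] lin [0. 0. 0.] turn 0.0 rows 0.0 w 91.1 F [-0.5 -0.6  0.1] t 56.15
```

View pics/fin.png

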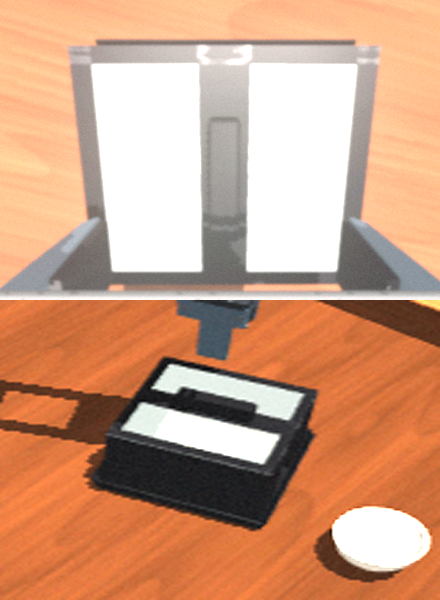

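The cover looks seated inside the rim and level. I press on the rib with closed fingers to confirm.

Call:
step_arm([
  [0, 0, 0],
  [0, 0, 0],
  [0, 0, 0.1],
  [0, 0, 0.25],
  [0, 0, 0.34],
  [0, 0, 0.37],
  [0, 0, 0.375],
  [0, 0, 0.38],
  [0, 0, 0.382],
  [0, 0, 0.382],
], turn=[0, 0, 0, 0, 0, 0, 0, 0, 0, 0], fingers=1)

```text
time_s: 57.5
ee_pos: [508.1, 279.8, 152.9]
ee_rot: [-180.0, -0.1, 17.7]
force: [-0.3, 0.4, 0.5]
gripper_width: 0.5
gripper_force: 0.0
```

Call:
step_arm([
  [0, 0, 0.003],
  [0, 0, 0.006],
  [0, 0, 0.006],
], turn=[0, 0, 0])

```text
time_s: 57.88
ee_pos: [508.0, 279.7, 151.3]
ee_rot: [-180.0, -0.0, 17.7]
force: [-1.4, -1.0, 5.2]
gripper_width: 0.2
gripper_force: 2.7
```

Call:
step_arm([
  [0, 0, 0.004],
  [0, 0, 0.007],
  [0, 0, 0.007],
  [0, 0, 0.007],
], turn=[0, 0, 0, 0])

```text
time_s: 58.38
ee_pos: [508.0, 279.8, 151.3]
ee_rot: [-180.0, -0.1, 17.7]
force: [-2.9, -2.1, 15.1]
gripper_width: 0.4
gripper_force: 7.8
```

Call:
step_arm([
  [0, 0, -0.02],
  [0, 0, -0.1],
  [0, 0, -0.25],
  [0, 0, -0.4],
  [0, 0, -0.4],
  [0, 0, -0.4],
  [0, 0, -0.4],
  [0, 0, -0.4],
], turn=[0, 0, 0, 0, 0, 0, 0, 0])

```text
time_s: 59.38
ee_pos: [507.4, 279.5, 267.0]
ee_rot: [180.0, 0.1, 17.7]
force: [1.0, -0.1, -0.2]
gripper_width: 0.6
gripper_force: 0.0
```

```bash
python3 - <<'E'
from h import *
print(env.job_done())
E
```

```text
the job is handed in; nothing more can be done
None
```

I handed the job in at 59 s: three lure blocks in bays, trap set, cover back on, pressed down and looking level. The hand-in gave no verdict, and I couldn't see the bow once the cover was on.

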